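Pile the rig brackets crosswise

ROBOT

A 6-joint arm with a two-finger parallel gripper is mounted at the origin on the work surface. World frame = base frame: x ahead of the robot, y to its left, z up, the work surface at z = 0. Lengths are in m, angles in rad, forces in N, time in s.
With the tool pointing down it reaches from about 0.375 to 0.9 m from the base axis. Payload 3.1 kg.
Tool frame: the origin (TCP) lies between the finger pads; the fingertips stand robot.tips_ahead ahead of it and the grasp point (between the pads) lies 2 mm behind it (robot.tips_ahead is the distance from the TCP to the fingertips, in m); z points along the fingers, y is the direction in which the jaws open and shut (so a half turn about z gives the same grasp; the last joint's range is limited). The gripper opens to 85 mm and grips with 20 to 120 N. Pads are 22 mm wide; open, the fingers measure 114 mm over their backs; the gripper's body (76 mm by 85 mm) begins 54 mm behind the grasp point. The pads swing forward as they close: fully open they stand 13 mm farther back than shut.
Start: joints at [0.956, 0.527, 1.433, -0, 1.181, -0.178], TCP at [0.264, 0.566, 0.248] pointing down, gripper open.
Joint ranges: [-3.08, 3.08], [-0.75, 2.2], [0.22, 2.44], [-1.43, 4.57], [0, 2.65], [-2.85, 2.85]. Speed limits (rad/s): [2.79, 2.79, 3.14, 3.14, 3.14, 3.14].

INTERFACE

Orientations are given as a rotation vector (axis times angle).
In Python, from workcell import robot gives the robot as it stands. Calls block until the motion is done:
- robot.movep(position, orientation): joint-space move of the TCP to a pose.
- robot.line_to(position, feed=0.15, frame=None, max_force=None): straight line of the TCP; frame=None keeps the orientation; feed is the mean speed in m/s. With max_force (N) it stops when the force on the tool has changed by that much, and returns True; else False.
- robot.move_j(angles): joint-space move.
- robot.release() and robot.grab(squeeze=None): open the fingers fully, or close them until they stop; squeeze is the grip in N (None keeps the last).
- robot.wait(seconds).
- robot.ik(position, orientation): joint angles nearest the present ones, or None.
- robot.camera(name): name is "side" or "top" or "wrist"; returns a dict with "frame" (420x560x3 uint8, blue, green, red), "vertical_fov" (degrees; the focal length in pixels is half the picture's height over the tangent of half this angle, whatever the lens; pixels are square), "cx", "cy" (the principal point, pixels), "k1" (the pictures are not rectified: a ray, as slopes to the right and down, at radius r is drawn at 1 + k1 r^2 times it, then the intrinsics apply), "R" (3x3) and "t" (3): a world point X has camera coordinates R X + t; the wrist camera has in their place "tool_from_camera" (4x4, takes a point from camera to tool coordinates, whose origin is the TCP and whose axes are the flange's). Camera axes: x right, y down, z forward; pixel columns grow to the right and rows downward; lengths in m; the calibration is good to about 2 mm. A picture is of the moment at which its call begins: read the wrist's pose just before it. There is no depth.
A pose or a line that the arm cannot do raises robot.IKError and nothing moves.
- robot.hand_in(): hands the job in, once; it reports no verdict.
Readings, each from a call of its own:
- robot.get_clock(): time.
- robot.get_qpos(): joint angles.
- robot.get_qd(): joint speeds.
- robot.get_joint_efforts(): joint torques, N m.
- robot.get_tcp_pos(): TCP position.
- robot.get_tool_rot(): TCP orientation.
- robot.get_contact_force(): force on the tool from outside, world axes, zero at the start.
- robot.get_wrist_torque(): the same for the moment, N m.
- robot.get_finger_gap(): finger opening in m.
Only numpy, scipy, OpenCV 4.12 (cv2) and the standard library are available. Lean on these libraries where they do the work, as an engineer would, in place of code of your own. Each camera call takes 0.05 s, during which the arm holds its last target. There are 200 camera calls.

TASK

Put the two loose large L-shaped brackets onto the matching one that lies on the black rubber mat, to make one flat, square pile of three, studs up and in alternating directions: the second turned half round, so that its elbow comes opposite the first one's elbow and the lower stud stands free in its open corner, and the third on top facing the same way as the first, their square outlines lined up. It does not matter which loose bracket comes second; do not shift the bottom one.

Things in the scene. Friction and masses are not known exactly. Their poses are not given: they have to be found in the camera images.
- first_stud (a point): Bottom bracket, on the mat: a flat aluminium L plate, both legs 110 mm long outside, 48 mm wide, 16 mm thick, with one round dark steel stud (20 mm across, 10 mm high) standing on top at its elbow. The point lies on the stud's axis, half-way up the plate (8 mm above its underside), 18 mm in from both outer edges of the elbow; +x and +y run along the two legs, away from the elbow; z up.
- plate_a_stud (a point): A loose large bracket on the table top, 0.27 to 0.47 kg; shape, size, point and axes exactly as first_stud. If piled second, its point belongs 74 mm along x and 74 mm along y from the first's, 16 mm higher, turned 180 degrees; if piled third, 32 mm straight above the first's, turned the same way.
- plate_b_stud (a point): The other loose large bracket on the table top, identical to plate_a_stud, with the same places in the pile. The smaller L plate (66 mm legs), T plate and straight plate nearby do not belong.
- mat: Black rubber mat, 140 mm square, 4 mm thick, fixed to the table, under the bottom bracket. Origin at the centre of its underside, on the table top (z = 0).
There are look-alikes about, which are no part of the job. What is shaped like the part that bears plate_b_stud but pink is not meant. What is shaped like the part that bears plate_a_stud but blue is not meant.

How it is judged:
By the outcome, as a careful person would: the job done as asked, in the order asked, and still so for the second after the job is handed in, with the robot touching nothing.
It also fails if it takes over 54 s, if anything falls off the work surface, if the arm or the gripper's body presses on something with over 40 N, if the wrist force passes 120 N, or if a joint passes its speed limit or range.

## Working session

There is one attempt and no reset: what is moved stays moved. The work goes in short steps, each a Python script; the robot and the scene stay as the last script left them, time stands still between calls to the robot, and variables do not carry over. Pictures are saved under pics/ and viewed, about 8 in all and at most 12, crops included, and the job is handed in when it is done.

```bash
ls; mkdir -p pics; python3 - <<'E'
from workcell import robot
import cv2,pickle
d={}
for n in("top","side"):
    c=robot.camera(n);d[n]=c;cv2.imwrite(f"pics/{n}0.png",c["frame"])
    print(n,{k:v for k,v in c.items() if k!="frame"})
pickle.dump(d,open("c0.pkl","wb"))
print(robot.tips_ahead,robot.get_clock(),robot.get_tool_rot(),robot.get_finger_gap())
c=robot.camera("wrist");print(c["tool_from_camera"],c["vertical_fov"])
E
```

```text
pics
top {'vertical_fov': 55.59201706451324, 'cx': 274.73118347600837, 'cy': 210.80739513204975, 'k1': -0.09566929898067807, 'R': array([[ 0.02135653, -0.9997559 , -0.00566114],
       [-0.98074345, -0.01985022, -0.19428911],
       [ 0.1941293 ,  0.00970147, -0.98092798]]), 't': array([-0.08814307,  0.4754587 ,  0.82766616])}
side {'vertical_fov': 47.88861758324849, 'cx': 278.0741610523771, 'cy': 215.35892758708238, 'k1': -0.08954379652778871, 'R': array([[ 0.94768166, -0.31893387,  0.01344113],
       [-0.17708158, -0.56028192, -0.80915158],
       [ 0.26559667,  0.76443793, -0.58744622]]), 't': array([-0.45192752,  0.09284111,  1.02457166])}
0.017 0.1 [-6.80517670e-01 -3.06620985e+00  2.76823864e-03] 0.08504903899374802
[[ 9.62379458e-04 -9.59808928e-01 -2.80652624e-01  7.16502114e-02]
 [ 9.99999441e-01  1.04677457e-03 -1.50807993e-04 -7.43403157e-04]
 [ 4.38526889e-04 -2.80652322e-01  9.59809399e-01 -1.24991668e-01]
 [ 0.00000000e+00  0.00000000e+00  0.00000000e+00  1.00000000e+00]] 64.79852114269563
```

View pics/top0.png

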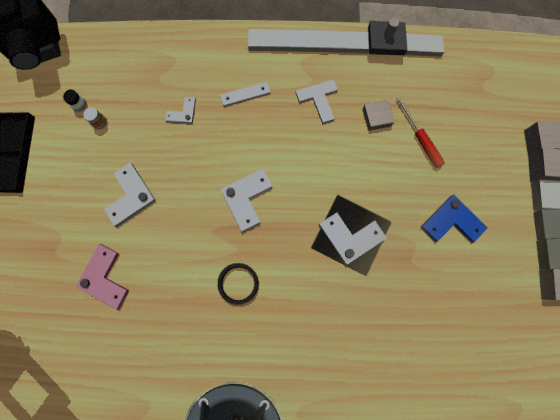

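View pics/side0.png

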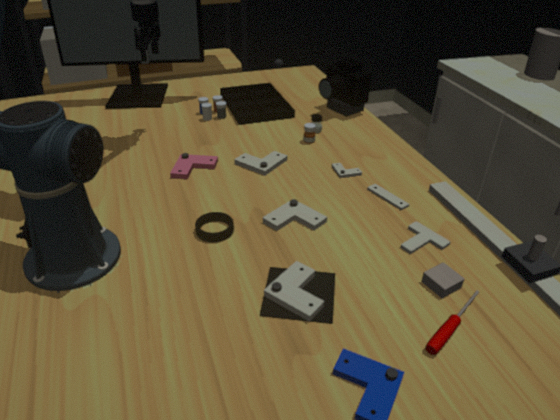

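Candidates in the top view: large grey Ls at (130,197), stud (143,198), and (245,200), stud (230,192). The third large grey L, at (352,240), is on the mat and is the bottom one. Pink (103,278) and blue (455,220) are decoys. The small L (183,112), straight plate (245,95) and T (318,98) don't belong. Next I'll measure the three large grey ones.

```bash
cat > h.py <<'E'
import numpy as np,cv2
from scipy.spatial.transform import Rotation as Rot
# model corners in plate frame (origin = stud point), metres, ring order from elbow
M=np.array([[0,0],[110,0],[110,48],[48,48],[48,110],[0,110]])/1000-.018
def pose_cam(c,tcp=None,rot=None):
    if "R" in c: return c["R"].T,-c["R"].T@c["t"]
    T=c["tool_from_camera"];Rt=Rot.from_rotvec(rot).as_matrix()
    return Rt@T[:3,:3],Rt@T[:3,3]+tcp
def K(c):
    f=c["frame"].shape[0]/2/np.tan(np.radians(c["vertical_fov"])/2)
    return np.array([[f,0,c["cx"]],[0,f,c["cy"]],[0,0,1]])
def rays(c,px):
    return cv2.undistortPoints(np.float64(px).reshape(-1,1,2),K(c),np.array([c["k1"],0,0,0.]),None,None,None).reshape(-1,2) if 0 else und(c,px)
def und(c,px):
    k=K(c);d=(np.float64(px).reshape(-1,2)-k[:2,2])/k[0,0];s=d.copy()
    for _ in range(20): s=d/(1+c["k1"]*(s**2).sum(1,keepdims=True))
    return s
def onplane(c,px,z,P):
    s=und(c,px);d=np.c_[s,np.ones(len(s))]@P[0].T
    return P[1]+d*((z-P[1][2])/d[:,2])[:,None]
def plates(c,zf,P,lo,vmin=110,smax=60,amin=400):
    """L plates: list of (pos xy of stud, yaw, rms residual, px). zf(xy)->top height"""
    hsv=cv2.cvtColor(c["frame"],cv2.COLOR_BGR2HSV)
    m=((hsv[...,1]<smax)&(hsv[...,2]>vmin)).astype(np.uint8)*255
    m=cv2.morphologyEx(m,cv2.MORPH_OPEN,np.ones((3,3)))
    out=[]
    for ct in cv2.findContours(m,cv2.RETR_EXTERNAL,cv2.CHAIN_APPROX_NONE)[0]:
        a=cv2.contourArea(ct)
        if a<amin or a>lo: continue
        for e in np.arange(.015,.05,.003):
            ap=cv2.approxPolyDP(ct,e*cv2.arcLength(ct,True),True).reshape(-1,2)
            if len(ap)<=6: break
        ctr=ct.reshape(-1,2).mean(0)
        if len(ap)!=6: out.append((None,ctr,a,len(ap)));continue
        # refine corners by line fits on contour points of each edge
        pts=ct.reshape(-1,2).astype(float);L=[]
        idx=[int(np.argmin(((pts-q)**2).sum(1))) for q in ap]
        for i in range(6):
            a0,b0=idx[i],idx[(i+1)%6];n=(b0-a0)%len(pts)
            seg=pts[(a0+np.arange(int(.15*n),max(int(.85*n),int(.15*n)+3)))%len(pts)]
            vx,vy,x,y=cv2.fitLine(seg.astype(np.float32),cv2.DIST_HUBER,0,.01,.01).ravel();L.append(np.cross([x,y,1],[x+vx,y+vy,1]))
        cor=[]
        for i in range(6):
            q=np.cross(L[i-1],L[i]);cor.append(q[:2]/q[2])
        cor=np.array(cor)
        W=onplane(c,cor,.016,P)
        W=onplane(c,cor,zf(W.mean(0)),P)[:,:2]
        best=None
        for o in (W,W[::-1]):
            for k in range(6):
                w=np.roll(o,k,0);A=M-M.mean(0);B=w-w.mean(0)
                th=np.arctan2((A[:,0]*B[:,1]-A[:,1]*B[:,0]).sum(),(A*B).sum())
                R=np.array([[np.cos(th),-np.sin(th)],[np.sin(th),np.cos(th)]])
                t=w.mean(0)-R@M.mean(0);r=np.sqrt((((M@R.T+t)-w)**2).sum(1).mean())
                if best is None or r<best[2]: best=(t,th,r,ctr,np.linalg.norm(np.roll(w,-1,0)-w,axis=1))
        out.append(best)
    return out
E
python3 - <<'E'
import pickle,numpy as np
from h import *
np.set_printoptions(precision=4,suppress=True)
d=pickle.load(open("c0.pkl","rb"))
c=d["top"];P=pose_cam(c)
zf=lambda w:.02 if -.3<w[1]<-.1 else .016
for o in plates(c,zf,P,5000): print(o)
print("side")
c=d["side"];P=pose_cam(c)
for o in plates(c,lambda w:.018,P,5000): print(o)
E
```

```text
(array([ 0.3893, -0.2442]), np.float64(-0.976914485608448), np.float64(0.0013552705381370174), array([351.5506, 235.9494]), array([0.1087, 0.0469, 0.062 , 0.0624, 0.0463, 0.1076]))
(None, array([549.9326, 194.    ]), 466.5, 5)
(None, array([244.2629, 196.8247]), 1391.0, 8)
(array([0.51  , 0.2278]), np.float64(0.6336806686178662), np.float64(0.001196857561619911), array([126.9934, 194.3816]), array([0.1089, 0.0466, 0.0605, 0.0621, 0.0454, 0.1109]))
(None, array([550.76, 147.04]), 882.0, 4)
(None, array([378.9419, 112.6163]), 497.0, 4)
(array([ 0.7393, -0.0308]), np.float64(-0.05465413376849529), np.float64(0.04371267110651641), array([244.7658,  92.973 ]), array([0.0238, 0.0067, 0.1116, 0.0175, 0.0118, 0.1149]))
(None, array([319.0714,  97.7   ]), 718.0, 7)
(None, array([424.5588,  42.5   ]), 570.0, 4)
(None, array([307.9741,  38.3593]), 1927.0, 4)
(None, array([457.6957,  18.3065]), 3283.5, 4)
side
(array([ 0.3912, -0.2496]), np.float64(-0.8460332629012969), np.float64(0.014916566174279135), array([297.3725, 288.4314]), array([0.0741, 0.0446, 0.0617, 0.0632, 0.0701, 0.1229]))
(None, array([423.4336, 236.8407]), 497.5, 4)
(array([0.5325, 0.0208]), np.float64(-2.8083402981330283), np.float64(0.01573607781183565), array([294.2677, 213.9213]), array([0.121 , 0.0749, 0.062 , 0.0612, 0.0435, 0.0752]))
(None, array([473.6608, 215.0526]), 1199.5, 4)
(array([1.7046, 0.6703]), np.float64(-1.2268599048375555), np.float64(0.22627946749338546), array([508.0912,  84.5182]), array([0.7082, 0.4107, 0.1698, 0.1514, 0.1571, 0.275 ]))
```

```bash
cat >> h.py <<'E'
def down(psi): return (Rot.from_euler("z",psi)*Rot.from_euler("x",np.pi)).as_rotvec()
def look(robot,name=None):
    p=np.array(robot.get_tcp_pos());r=np.array(robot.get_tool_rot());c=robot.camera("wrist")
    if name: cv2.imwrite(f"pics/{name}.png",c["frame"])
    return c,pose_cam(c,p,r)
E
python3 - <<'E'
from workcell import robot
import pickle
from h import *
np.set_printoptions(precision=4,suppress=True)
psi0=Rot.from_rotvec(robot.get_tool_rot())*Rot.from_euler("x",np.pi)
print(psi0.as_euler("zyx"),robot.get_clock())
S=[]
for n,p,z in (("A",(.51,.26),.016),("B",(.51,.0),.016),("F",(.42,-.24),.020)):
    robot.movep([*p,.23],down(np.arctan2(p[1],p[0])))
    c,P=look(robot,"w"+n);S.append((n,c,P,z))
    print(n,robot.get_clock(),robot.get_tcp_pos())
    for o in plates(c,lambda w:z,P,40000,amin=2500): print("  ",o)
    if n=="B":
        robot.grab(); print("shut tips",robot.tips_ahead,robot.get_finger_gap(),robot.get_clock());robot.release()
pickle.dump(S,open("c1.pkl","wb"))
cv2.imwrite("pics/w.png",np.hstack([cv2.resize(s[1]["frame"],(266,200)) for s in S]))
print(robot.get_clock())
E
```

```text
[ 2.7048  0.001  -0.0014] 0.15
A 1.6583 [0.5096 0.2608 0.23  ]
   (array([0.5346, 0.0262]), np.float64(-2.736080811235522), np.float64(0.013777922349294229), array([500.0659, 276.9251]), array([0.0705, 0.0627, 0.064 , 0.0621, 0.0471, 0.1097]))
   (array([0.5099, 0.2269]), np.float64(0.6321650794518106), np.float64(0.00033674497048363815), array([278.9444, 168.5531]), array([0.1097, 0.0479, 0.0613, 0.0617, 0.0478, 0.1094]))
   (array([0.6902, 0.1271]), np.float64(-0.060530816045672425), np.float64(0.028789492345887933), array([489.8543,  25.1903]), array([0.0647, 0.0289, 0.025 , 0.0392, 0.0252, 0.0644]))
B 2.725 [0.5102 0.0013 0.2301]
   (None, array([505.1204, 255.2325]), 5260.5, 7)
   (array([0.5249, 0.0242]), np.float64(-2.645209677438343), np.float64(0.0003772752705465266), array([295.0574, 172.7459]), array([0.1096, 0.048 , 0.0616, 0.0616, 0.0484, 0.11  ]))
   (array([0.5085, 0.2229]), np.float64(0.6933250777256587), np.float64(0.015924061306051642), array([ 26.9594, 169.1875]), array([0.1167, 0.0623, 0.0136, 0.0717, 0.0285, 0.1099]))
shut tips 0.017 0.0002539954493635046 3.4917
F 5.3333 [ 0.4204 -0.2389  0.23  ]
   (array([0.5272, 0.0189]), np.float64(-2.709025953867038), np.float64(0.0070561943673156545), array([ 48.7591, 206.5985]), array([0.1119, 0.0594, 0.0614, 0.061 , 0.0476, 0.093 ]))
   (array([ 0.3902, -0.2455]), np.float64(-0.9753628410490113), np.float64(0.00024254303798629853), array([286.6021, 164.7775]), array([0.1101, 0.0484, 0.0616, 0.0619, 0.0482, 0.1099]))
5.3333
```

View pics/w.png

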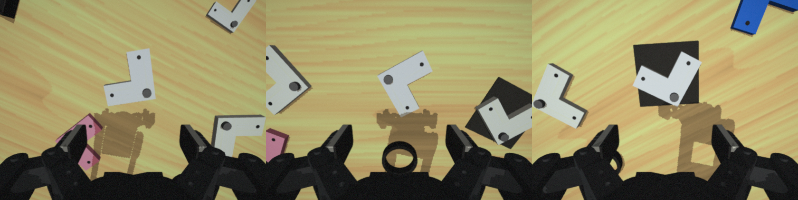

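Rms residuals are 0.2–0.4 mm, the sides match the given sizes, and the stud sits at the elbow in all three. The pictures confirm the choice: plain grey Ls at tile centres (130,80) for A and (405,82) for B, and on the mat (668,78) for the first. I'll pick B now.

```bash
cat >> h.py <<'E'
def R2(a): return np.array([[np.cos(a),-np.sin(a)],[np.sin(a),np.cos(a)]])
F=(np.array([.3902,-.2455]),-.9754)
def target(k): # k=2,3
    return (F[0]+R2(F[1])@[.074,.074],F[1]+np.pi) if k==2 else F
def tool(pl,g): # plate pose, grasp -> xy, psi
    leg,h=g; o=[.044,.006] if leg==0 else [.006,.044]
    return pl[0]+R2(pl[1])@o, pl[1]+leg*np.pi/2+h*np.pi
def choose(robot,src,dst):
    best=None
    for g in ((0,0),(0,1),(1,0),(1,1)):
        qs=[]
        for pl,z in ((src,.018),(src,.12),(dst,.03),(dst,.12)):
            xy,psi=tool(pl,g);qs.append(robot.ik([*xy,z],down(psi)))
        if any(q is None for q in qs): print(g,"no ik");continue
        s=np.abs(np.array(qs[1])-qs[3]).max()+np.abs(np.array(qs[1])-robot.get_qpos()).max()
        print(g,round(s,2),np.round(qs[0],2),np.round(qs[2],2))
        if best is None or s<best[0]: best=(s,g)
    return best[1]
E
python3 - <<'E'
from workcell import robot
from h import *
B=(np.array([.5249,.0242]),-2.6452);A=(np.array([.5099,.2269]),.6322)
g=choose(robot,B,target(2));print(g,target(2))
print("A");choose(robot,A,target(3))
xy,psi=tool(B,g)
robot.movep([*xy,.075],down(psi));print(robot.get_clock())
hit=robot.line_to([*xy,.018],feed=.08,max_force=8)
print(hit,robot.get_tcp_pos(),robot.get_contact_force(),robot.get_clock())
if not hit:
    robot.grab(60);print(robot.get_finger_gap(),robot.get_contact_force(),robot.get_tcp_pos())
    robot.line_to([*xy,.09],feed=.12);print(robot.get_finger_gap(),robot.get_contact_force(),robot.get_wrist_torque(),robot.get_clock())
    look(robot,"held")
E
```

```text
(0, 0) 4.66 [-0.23  0.76  1.92 -0.    0.46 -2.3 ] [-0.68  0.75  1.85  0.    0.54 -1.28]
(0, 1) 1.54 [-0.23  0.76  1.92  0.    0.46  0.84] [-0.68  0.75  1.85 -0.    0.54  1.87]
(1, 0) no ik
(1, 1) 3.01 [-0.24  0.79  1.79 -0.    0.56 -0.74] [-0.77  0.76  1.8   0.    0.58  0.21]
(0, 1) (array([ 0.49296848, -0.26526461]), 2.166192653589793)
A
(0, 0) 2.07 [ 0.26  0.82  1.64 -0.    0.68  1.2 ] [-0.81  0.74  1.88 -0.    0.51  1.74]
(0, 1) 4.35 [ 0.26  0.82  1.64  0.    0.68 -1.95] [-0.81  0.74  1.88  0.    0.51 -1.4 ]
(1, 0) 2.69 [ 0.3   0.8   1.75 -0.    0.6  -0.33] [-0.71  0.74  1.93  0.    0.48  0.26]
(1, 1) no ik
6.4583
False [ 0.48924392 -0.00216963  0.01817177] [ 0.28319408 -0.90978983  0.49225594] 7.3167
0.04600913279034956 [ 0.46715729 -0.6553818   4.27362268] [ 0.48930615 -0.0019981   0.01879831]
0.046505521717628964 [ 0.24042398  0.1493568  -3.28573722] [-0.01341422  0.05567604 -0.038189  ] 8.5083
```

View pics/held.png

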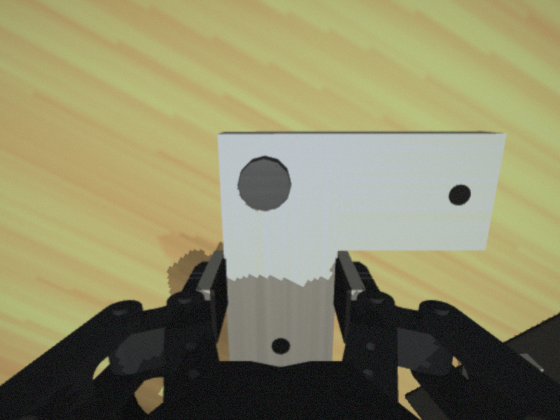

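The held plate hangs level: elbow corner at about (219,134), leg end (504,134)/(487,250), stud (264,183). The 4 N during the grab shows the fingertips are about level with the plate's underside. I'll check the held pose, then place B second.

```bash
python3 - <<'E'
from workcell import robot
from h import *
np.set_printoptions(precision=4,suppress=True)
g=(0,1);c,P=look(robot);p=np.array(robot.get_tcp_pos())
yaw=Rot.from_rotvec(robot.get_tool_rot())*Rot.from_euler("x",np.pi)
py=yaw.as_euler("zyx")[0]-np.pi
W=onplane(c,[(219.5,134),(503.5,134),(487,250),(341,250)],p[2]-.0028,P)[:,:2]
S=onplane(c,[(264,183)],p[2]+.0072,P)[:,:2]
print("plate frame corners mm",((W-p[:2])@R2(py)+[.044,.006])*1000+18, "stud",((S-p[:2])@R2(py)+[.044,.006])*1000+18)
d=target(2);xy,psi=tool(d,g)
robot.movep([*xy,.09],down(psi));print(robot.get_clock())
zt=.0188+.020
hit=robot.line_to([*xy,zt+.0008],feed=.06,max_force=6)
print(hit,robot.get_tcp_pos(),xy,robot.get_contact_force())
E
```

```text
plate frame corners mm [[  0.3958   1.2648]
 [  0.3234 108.515 ]
 [ 47.8303 110.7479]
 [ 47.951   49.7514]] stud [[17.1073 18.3708]]
9.575
True [ 0.4627 -0.2318  0.0388] [ 0.4633 -0.2322] [0.6756 0.0098 6.3178]
```

```bash
python3 - <<'E'
from workcell import robot
from h import *
np.set_printoptions(precision=4,suppress=True)
xy,psi=tool(target(2),(0,1))
robot.release();robot.line_to([*xy,.10],feed=.15)
robot.movep([.42,-.24,.23],down(np.arctan2(-.24,.42)))
c,P=look(robot,"after2");print(robot.get_clock(),target(2))
import pickle;pickle.dump((c,P),open("c2.pkl","wb"))
for o in plates(c,lambda w:.036,P,60000,amin=2500,vmin=110): print("  ",o)
E
```

```text
12.125 (array([ 0.493 , -0.2653]), 2.166192653589793)
   (None, array([282.2206, 151.7255]), 12605.0, 4)
```

View pics/after2.png

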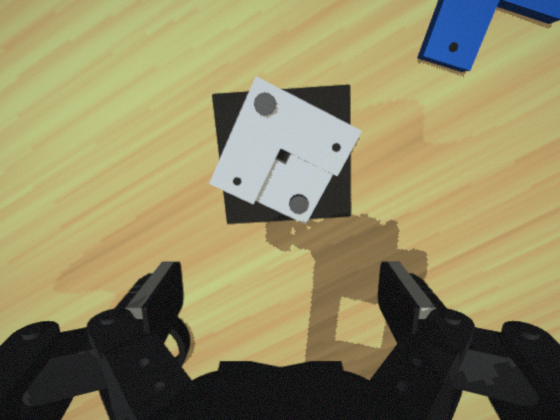

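Pile of two: second's elbow is at (258,76), its stud at (265,104), and the first's stud stands free at (299,204). I'll check the numbers and then pick A.

```bash
python3 - <<'E'
from workcell import robot
from h import *
import pickle
np.set_printoptions(precision=2,suppress=True)
c,P=pickle.load(open("c2.pkl","rb"))
def inF(px,z): return ((onplane(c,px,z,P)[:,:2]-F[0])@R2(F[1])+.018)*1000
hsv=cv2.cvtColor(c["frame"],cv2.COLOR_BGR2HSV)
m=((hsv[...,1]<60)&(hsv[...,2]>110)).astype(np.uint8)*255
ct=max(cv2.findContours(m,0,1)[0],key=cv2.contourArea);
ap=cv2.approxPolyDP(ct,8,True).reshape(-1,2);print(ap.tolist());print(inF(ap,.036),"z20:",inF(ap,.020),sep="\n")
print("studs",inF([(265,104)],.046),inF([(299,204)],.030))
A=(np.array([.5099,.2269]),.6322);g=(0,0)
xy,psi=tool(A,g)
robot.movep([*xy,.075],down(psi))
hit=robot.line_to([*xy,.0205],feed=.08,max_force=8);print(hit,robot.get_tcp_pos())
if not hit:
    robot.grab(60);print(robot.get_finger_gap(),robot.get_contact_force(),robot.get_tcp_pos())
    robot.line_to([*xy,.10],feed=.12);print(robot.get_finger_gap(),robot.get_wrist_torque(),robot.get_clock())
    c,P=look(robot,"held3");pickle.dump((c,P,robot.get_tcp_pos()),open("c3.pkl","wb"))
E
```

```text
[[256, 76], [209, 183], [305, 223], [361, 130]]
[[109.82 108.08]
 [  0.56 108.18]
 [  5.09   4.49]
 [110.24  -0.28]]
z20:
[[110.6  109.68]
 [ -4.15 109.79]
 [  0.6    0.88]
 [111.05  -4.13]]
studs [[91.77 90.1 ]] [[18.93 18.03]]
False [0.54 0.26 0.02]
0.04606541446943144 [-1.12  1.3   5.12] [0.54 0.26 0.02]
0.046299488201256164 [-0.04 -0.13 -0.02] 16.1417
```

View pics/held3.png

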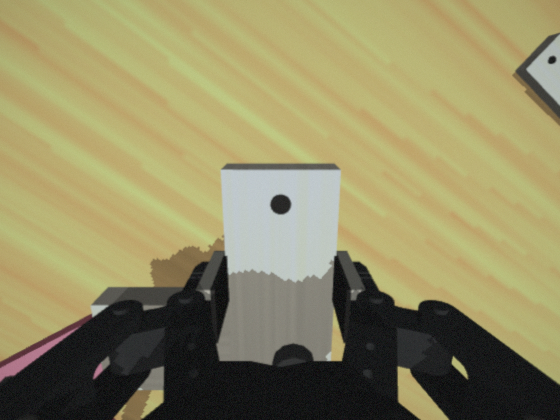

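Plate A is held level, with its leg end at row ~170, columns 222–339. Plate 2 measures about 0–1.9 mm from its target. I'll place A third.

```bash
python3 - <<'E'
from workcell import robot
from h import *
import pickle
np.set_printoptions(precision=4,suppress=True)
c,P,p=pickle.load(open("c3.pkl","rb"));p=np.array(p)
py=.6322
W=onplane(c,[(222,170),(339.5,170)],p[2]-.0048,P)[:,:2]
print("corners",((W-p[:2])@R2(py)+[.044,.006])*1000+18)
g=(0,0);xy,psi=tool(F,g)
robot.movep([*xy,.11],down(psi))
hit=robot.line_to([*xy,.0568],feed=.06,max_force=6)
print(hit,robot.get_tcp_pos(),xy,robot.get_contact_force())
if robot.get_tcp_pos()[2]<.0585:
    robot.release();robot.line_to([*xy,.12],feed=.15)
    robot.movep([.42,-.24,.23],down(np.arctan2(-.24,.42)))
    c,P=look(robot,"after3");pickle.dump((c,P),open("c4.pkl","wb"))
print(robot.get_clock(),robot.get_finger_gap())
E
```

```text
corners [[109.5569  46.8663]
 [109.6081   0.2614]]
True [ 0.4194 -0.2782  0.0575] [ 0.4198 -0.2786] [-0.5067  0.9966  5.0446]
20.65 0.08525567874372168
```

View pics/after3.png

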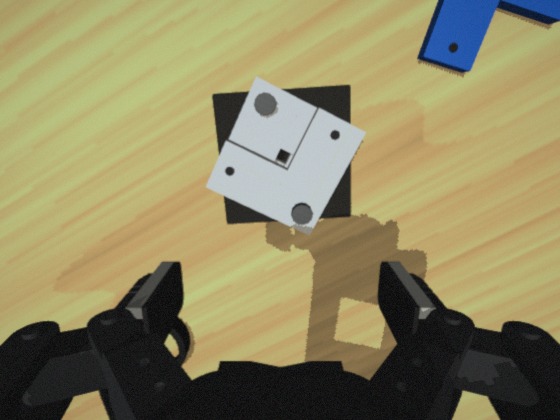

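The pile of three shows the third's stud at (302,213) and the second's, free, at (265,104). I'll measure the third, and check flatness with the side view.

```bash
python3 - <<'E'
from workcell import robot
from h import *
import pickle
np.set_printoptions(precision=2,suppress=True)
c,P=pickle.load(open("c4.pkl","rb"))
def inF(px,z): return ((onplane(c,px,z,P)[:,:2]-F[0])@R2(F[1])+.018)*1000
print(inF([(313,234),(365.5,132),(319,108),(288,169),(229,141),(207,186)],.052))
g=cv2.cvtColor(c["frame"],cv2.COLOR_BGR2GRAY)
def stud(x,y):
    w=g[y-16:y+17,x-16:x+17]; m=((w<140)).astype(np.uint8)
    n,l,s,ce=cv2.connectedComponentsWithStats(m); k=l[16,16]; return ce[k]+[x-16,y-16],s[k,4]
for (x,y),z in (((302,213),.062),((265,104),.046)):
    q,a=stud(x,y);print(q,a,inF([q],z))
robot.movep([.45,.05,.25],down(0.1))
s=robot.camera("side");t=robot.camera("top")
cv2.imwrite("pics/fin.png",np.hstack([cv2.resize(s["frame"][220:350,220:380],(480,390),interpolation=2),cv2.resize(t["frame"][180:290,300:400],(320,390),interpolation=2)]))
print(robot.get_clock())
E
```

```text
[[  2.97  -4.1 ]
 [109.89  -0.77]
 [109.72  46.2 ]
 [ 49.51  46.47]
 [ 48.83 105.51]
 [  1.72 107.31]]
[301.45 213.28] 374 [[19.44 17.75]]
[265.01 104.05] 408 [[91.79 90.33]]
21.875
```

View pics/fin.png

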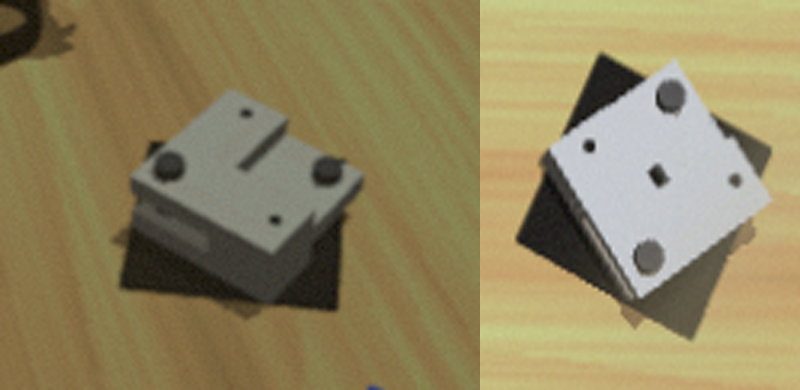

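```bash
python3 -c "
from workcell import robot
print(robot.hand_in(),robot.get_clock())"
```

```text
the job is handed in; nothing more can be done
the job is handed in; nothing more can be done
```

The pile of three is built and handed in at about 22 s of the 54 s allowed. Plate B went on second, turned half round, and plate A third, facing the same way as the bottom bracket. Both were gripped across one leg and set down on light contact (5–6 N).

**Position:** the last wrist picture put the second stud at (91.8, 90.3) mm, where (92, 92) is ideal. The third stud was at (19.4, 17.8) mm, where (18, 18) is ideal. Both plates are therefore within about 2 mm, close to the calibration error.

**Flatness and free studs:** the side and top views show a flat, square pile, with the second's stud free in the top plate's open corner. The first's stud stood free before it was covered.

**Checks that disagreed:**
- One hand-picked pixel for the third plate's elbow corner was about 4–5 mm off. I put that down to picking its side wall, because the stud centre and the other corners agreed within about 3 mm.
- After plate A was placed I did not measure the bottom bracket again, since it was mostly covered. With two plates piled, its stud still measured within 1 mm of where it started.

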